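# Unlock the colourant chest with the panel key and open it

### The arm

A 6-joint arm with a two-finger parallel gripper is mounted at the origin on a cart in front of the work surface, level with it; the furniture and walls round the work are solid. World frame = base frame: x ahead of the robot, y to its left, z up, the work surface at z = 0. Lengths are in m, angles in rad, forces in N, time in s.
With the tool pointing down it reaches from about 0.35 to 0.775 m from the base axis. Payload 7.3 kg.
Tool frame: the origin (TCP) lies between the finger pads, 19 mm behind the fingertips; this is the grasp point; z points along the fingers, y is the line along which they close (so a half turn about z gives the same grasp; the last joint's range is limited). The gripper opens to 92 mm and grips with 3 to 60 N. Pads are 19 mm wide; open, the fingers measure 130 mm over their backs; the gripper's body (75 mm by 190 mm) begins 47 mm behind the grasp point.
Start: joints at [-1.354, 0.342, 1.524, -0, 1.275, -0.146], TCP at [0.186, -0.491, 0.246] pointing down, gripper open.
Joint ranges: [-2.53, 2.53], [-0.77, 2.02], [0.04, 2.7], [-1, 4.14], [0.28, 2.66], [-3.11, 3.11]. Speed limits (rad/s): [2.57, 2.57, 3.14, 3.14, 3.14, 3.14].

### API

Orientations are given as a unit quaternion [x, y, z, w].
In Python, from station import manip gives the robot as it stands.
- The arm moves only by the tool drive_tool, never from a script. Its argument "increments" is a list of rows, each a list of 4 numbers: the shift along the world's x, y, z in mm, then the turn about the world's z in degrees. In form: [[x, y, z, yaw], ...]. A call has 1 to 20 rows; each row is the pose to reach, as a shift and turn from the pose commanded when the call began; what a row does not reach only later rows make up. A row lasts 1/8 s, in which the tool goes at most 62.5 mm and 10.7 degrees, less where a joint would pass 70% of its speed; a pose out of reach is approached as far as the arm can. A call with a gripper value outside its range is refused whole. "gripper" is the opening, from 0 (shut) to 1 (fully open), set as the call begins (left out, the last holds). The fingers move at their own pace and stop on an object; the grip force is fixed at half the most. Time passes only in rows, so rows that repeat a pose let the fingers close. It gives the time, the measured TCP pose, the force, the opening and the grip force at its end, in the units of the state.
- manip.state(): the state, without advancing time (a new reading comes with each control period).
- manip.read_camera(name): name is "scene" or "top"; returns (picture, depth): 384x512x3 uint8, blue, green, red; 384x512 float32, m along the optical axis (not along the pixel's ray), 0 where there is no reading.
- manip.camera_info(name): a dict with "camera_matrix" (3x3 intrinsics, pixels), "D" ([k1, k2, p1, p2, k3] as OpenCV has them; the pictures are not rectified), "R" (3x3) and "t" (3): a world point X has camera coordinates R X + t. Camera axes: x right, y down, z forward; pixel columns grow to the right and rows downward; lengths in m; the calibration is good to about 2 mm. A picture is of the moment at which its call begins. camera_info takes no time and is no camera call.
- manip.hand_in(): hands the job in; it is judged then, once.
Trained networks look in the newest picture that a camera, given by its name, has taken for a name from the list of things; names that differ only in an ending like _2 or _b are one class to them, and where a whole thing is asked for, a point or a joint stands for the part that bears it (a point fixed in the world has none). Each returns a list of dicts, best first, with "confidence" (0 to 1); they miss things now and then, are a little off and sometimes report something else, mostly with a low value. They report only what shows in the picture. A call takes as long as a camera call.
- manip.search_frame(camera, thing): "location" ([column, row] in pixels, amid what is visible of it).
- manip.mark_of(camera, thing): "location" ([column, row] in pixels: a listed point, or the origin of a listed thing).
The state is a dict: "t": time; "joint_pos": joint angles; "qvel": joint speeds; "tau": joint torques, N m; "eef_pos": TCP position; "tool_rot": TCP orientation; "ft_force": force on the tool from outside, world axes, zero at the start; "ft_torque": the same for the moment, N m; "opening": finger opening in m; "gripper_force": force on a finger pad.
Only numpy, scipy, OpenCV 4.12 (cv2) and the standard library are available. Lean on these libraries where they do the work, as an engineer would, in place of code of your own. Each camera call takes 0.05 s, during which the arm holds its last target. There are 200 camera calls.

### The job

Unlock and open the grey steel chest of glaze colourants. Take the winged key from the wooden tool block, put it in the lock on the chest's lid and, pressing only lightly, turn it gently back and forth until it drops fully home; then turn it clockwise (seen from above) as far as it goes without forcing it, and let go of it there. Leave the key standing in the lock, lift the lid, which has a bar to hold, until it stands wide open at about 60 degrees, and leave the other things on the bench where they are.

Things in the scene. Friction and masses are not known exactly. Their poses are not given: they have to be found in the camera images.
- panel_key: plain steel panel key, 73 mm long, 0.10 to 0.16 kg, upright in the block's largest hole. Origin: centre of the underside of its round shoulder (30 mm wide, 5 mm thick); z up, x along the wing. Below: round shank 20 mm wide, 20 mm long, then a flat tongue 18 mm (x) by 4.5 mm (y), 9 mm long, ending 29 mm under the origin. A half turn about z changes nothing.
- key_grip (a point): point on the key's wing 31 mm above the key's origin, axes as the key's. The flat wing is 44 mm wide (x), 9 to 10 mm thick (y) and reaches from 21 mm below to 13 mm above this point. Pinched across y from straight above with the TCP here, the fingertips end 7 mm above the shoulder.
- tool_block: wooden tool block, fixed, 70 x 130 x 40 mm (x, y, z), origin under its centre. Its largest hole, 22 mm wide and 30 mm deep, 30 mm to -y of the block's centre, holds the key, whose shoulder rests on the block's top; the smaller holes are empty.
- lock_mouth (a point): centre of the top of the steel lock collar on the lid (48 mm wide, 20 mm tall); z up out of the lid, -x to the chest's front. The mouth narrows from about 29 to 21.6 mm within 9 mm. Key fully home: shoulder on the collar, key's origin at this point. Tongue not in the slot: the key's origin stops about 8.5 mm above it. Force between key and chest must stay under 35 N.
- plug_face (a point): on the lock's axis, 20.5 mm below lock_mouth, same axes (it does not turn): face of the dark plug that turns in the collar, with a slot 6.2 mm wide, 10 mm deep for the tongue. Its angle is unknown: anywhere within 0.75 rad either side of the x axis (collar's front mark). The tongue drops in when within about 0.1 rad. About 0.12 N m of friction holds the plug; pressing hard drags it.
- chest: grey steel chest, fixed, 200 x 280 x 100 mm (x, y, z) plus the lid's 6 mm sheet, origin under its centre, front to -x. Locked. A key that is home turns the plug: clockwise from above unlocks, up to a firm stop 1.3 rad past the x axis (the tongue has up to 0.1 rad of play; past 1.45 rad the lock is forced); anticlockwise it stops at 0.8. A cam holds the lid until the stop.
- chest_lid (a joint): opening angle of the lid in rad: 0 shut, grows as the front edge rises, ends at 1.35. The hinge is stiff (about 1.1 N m of friction, 9 to 14 N at the pull bar) and the lid stays where it is left.
- lid_pull (a point): middle of the lid's pull: a level round steel bar 10 mm thick along the chest's y, 90 mm between its two posts, axis 34 mm above the lid's sheet, near the front edge, 135 mm to the left (+y) of the lock. Its x and z axes turn with the lid.
- lid_hinge (a point): middle of the lid's hinge line, which runs along the chest's y at its rear top edge. With the lid shut the pull bar's axis is 166 mm in front of it and 40 mm above it.
- stain_jar: orange-brown stain jar with a pale cap, 62 x 62 x 68 mm, loose, to the right at the back, not part of the job; origin under its centre
- bisque_cup: unglazed pinkish cup, 72 x 72 x 77 mm, loose, right of the chest at the back, not part of the job; origin under its centre
- test_bowl: small pale green glazed bowl, 84 x 84 x 39 mm, loose, behind the tool block, not part of the job; origin under its centre
- calipers: steel outside calipers lying flat, 77 x 167 x 15 mm, loose, near the front edge, to the right, not part of the job; origin under its centre
- rib_rubber: flat red-edged oval rib, 59 x 80 x 8 mm, lying loose near the front edge, to the left, not part of the job; origin under its centre
- test_tile: small dark glaze tile, 57 x 34 x 9 mm, lying loose, near the front edge, to the left, not part of the job; origin under its centre
- tape_roll: roll of blue masking tape lying flat, 108 x 108 x 24 mm, loose, to the right in front, beyond the tool block, not part of the job; origin under its centre

How it is judged:
On the way, in this order (a step that is already met when the one before it is completed fails the run):
1. the key is fully home in the lock (distance between panel_key and lock_mouth below 0.005 m), for 0.1 s.
2. the key, still home, is turned clockwise to its stop (distance between panel_key and lock_mouth below 0.005 m and angle between the x axis of panel_key and the x axis of lock_mouth, either way round above 1.15 rad), for 0.1 s.
3. the lid is lifted wide open (value of joint chest_lid above 0.87 rad), for 0.1 s.
At the end, for the whole second after the job is handed in: The lid stands open by itself by at least 0.87 rad (50 degrees) and is at rest, and the key stands at rest in the lock, its shoulder within 10 mm of the collar's mouth (value of joint chest_lid above 0.87 rad and velocity of joint chest_lid below 0.05 rad/s and distance between panel_key and lock_mouth below 0.01 m and linear speed of panel_key below 0.03 m/s); the robot touches nothing.
It fails at once if the key is forced: more than 35 N between the key and the chest or its lock (contact force between panel_key and chest above 35 N).
It fails at once if one of the other loose things is pushed more than 30 mm (distance of any of stain_jar, bisque_cup, test_bowl, calipers, rib_rubber, test_tile, tape_roll from where it was at the start of the episode above 0.03 m).
It also fails if it takes over 67 s, if anything falls off the work surface, if the arm or the gripper's body presses on something with over 40 N, if the wrist force passes 120 N, or if a joint passes its speed limit or range.

## Working session

There is one attempt and no reset: what is moved stays moved. The work goes in short steps, Python scripts to look and compute and a tool call to move; the robot and the scene stay as the last step left them, time stands still between calls to the robot, and variables do not carry over. Pictures are saved under pics/ and viewed, at most 10 in all, crops included, and the job is handed in when it is done.

Besides the shell and the picture viewer there is one more tool, called after ">>>" as name(argument=value, ...), one argument or row to a line, values as JSON. drive_tool: Moves the arm, as the interface text tells. Its arguments: {"type":"object","properties":{"increments":{"type":"array","items":{"type":"array","items":{"type":"number"}}},"gripper":{"type":"number"}},"required":["increments"]}

```bash
mkdir -p pics; cat > h.py <<'E'
from station import manip
import numpy as np, cv2
def ray(cam,px):
    c=manip.camera_info(cam);K=np.array(c["camera_matrix"]);R=np.array(c["R"]);t=np.array(c["t"])
    u=cv2.undistortPoints(np.array([[px]],float),K,np.array(c["D"],float))[0,0]
    return -R.T@t, R.T@np.array([u[0],u[1],1.]),R,t
def at_z(cam,px,z):
    o,d,_,_=ray(cam,px); return o+d*(z-o[2])/d[2]
def at_depth(cam,px,dep):
    o,d,_,_=ray(cam,px);c,r=int(round(px[0])),int(round(px[1]))
    w=dep[max(r-1,0):r+2,max(c-1,0):c+2];w=w[w>0]
    return o+d*np.median(w) if len(w) else None
E
python3 - <<'E'
from h import *
np.set_printoptions(precision=4,suppress=True)
ims=[]
for cam in("scene","top"):
    im,d=manip.read_camera(cam);np.save(f"{cam}_d.npy",d);cv2.imwrite(f"pics/{cam}0.png",im)
    print(cam,ray(cam,[256,192])[0])
    for th in["panel_key","key_grip","tool_block","lock_mouth","plug_face","chest","lid_pull","lid_hinge","stain_jar","bisque_cup","test_bowl","calipers","tape_roll"]:
        for r in manip.mark_of(cam,th)[:1]:
            p=r["location"];print(th,np.round(p,1),round(r["confidence"],2),at_depth(cam,p,d))
print(manip.state())
E
```

```text
scene [0.0647 0.8619 0.7104]
panel_key [288.6 174.4] 0.74 [ 0.5236 -0.3     0.0473]
key_grip [287.5 166.2] 0.49 [ 0.5284 -0.2992  0.0783]
tool_block [285.1 189.4] 0.96 [ 0.4611 -0.1181  0.0984]
lock_mouth [264.2 189.5] 0.91 [ 0.4997 -0.0542  0.1217]
plug_face [265.8 195.8] 0.65 [ 0.4838 -0.0314  0.1171]
chest [237.6 237.2] 0.59 [0.4707 0.1582 0.1044]
lid_pull [250.1 206.7] 0.56 [0.5057 0.0228 0.1058]
lid_hinge [202.8 202. ] 0.67 [0.6371 0.0577 0.1049]
stain_jar [243.9 176.6] 0.72 [ 0.6793 -0.2639  0.0197]
bisque_cup [221.  187.2] 0.75 [ 0.6341 -0.0372  0.1045]
calipers [326.1 212.3] 0.5 [ 0.353  -0.2035 -0.0028]
tape_roll [328.3 175.1] 0.67 [ 0.4233 -0.4449 -0.0017]
top [ 0.4356 -0.0837  1.29  ]
panel_key [319.9 191.9] 0.44 [ 0.531  -0.2946  0.0786]
key_grip [321.9 193.2] 0.66 [ 0.5267 -0.2996  0.0836]
tool_block [306.6 198.3] 0.74 [ 0.5143 -0.2598  0.0398]
lock_mouth [236.4 211.3] 0.93 [ 0.472  -0.0455  0.1223]
plug_face [237.8 206.5] 0.69 [ 0.487  -0.0487  0.0949]
chest [213.4 188.6] 0.84 [0.5392 0.0225 0.1069]
lid_pull [194.9 210.9] 0.87 [0.4727 0.0715 0.1431]
lid_hinge [314.8 141.7] 0.34 [ 0.6856 -0.2831  0.0687]
bisque_cup [283.1 135.9] 0.89 [ 0.7165 -0.1913  0.0105]
test_bowl [343.4 153.8] 0.92 [ 0.6591 -0.3845  0.0063]
calipers [288.3 252. ] 0.75 [ 0.3467 -0.2057 -0.0007]
tape_roll [361.2 233.6] 0.92 [ 0.404  -0.4381  0.0004]
{'t': 1.4, 'joint_pos': array([-1.354 ,  0.342 ,  1.5241, -0.    ,  1.2754, -0.146 ]), 'qvel': array([0.0011, 0.0014, 0.    , 0.0014, 0.0009, 0.0005]), 'tau': array([ -0.0005, -43.1136, -24.4476,   0.0718,   0.0485,  -0.    ]), 'eef_pos': array([ 0.1863, -0.4908,  0.2455]), 'tool_rot': array([0.9836, 0.1804, 0.    , 0.    ]), 'ft_force': array([ 0.1553, -0.1868,  0.1956]), 'ft_torque': array([-0.004 ,  0.0461,  0.0315]), 'gripper_force': 0.0, 'opening': 0.09171550984138163}
```

```bash
python3 - <<'E'
import cv2,numpy as np
a=cv2.imread("pics/top0.png");b=cv2.imread("pics/scene0.png")
cv2.imwrite("pics/topcrop.png",cv2.resize(a[120:260,150:350],None,fx=4,fy=4,interpolation=cv2.INTER_CUBIC))
cv2.imwrite("pics/scenecrop.png",cv2.resize(b[130:280,170:370],None,fx=4,fy=4,interpolation=cv2.INTER_CUBIC))
E
```

```text
(no output)
```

View pics/topcrop.png

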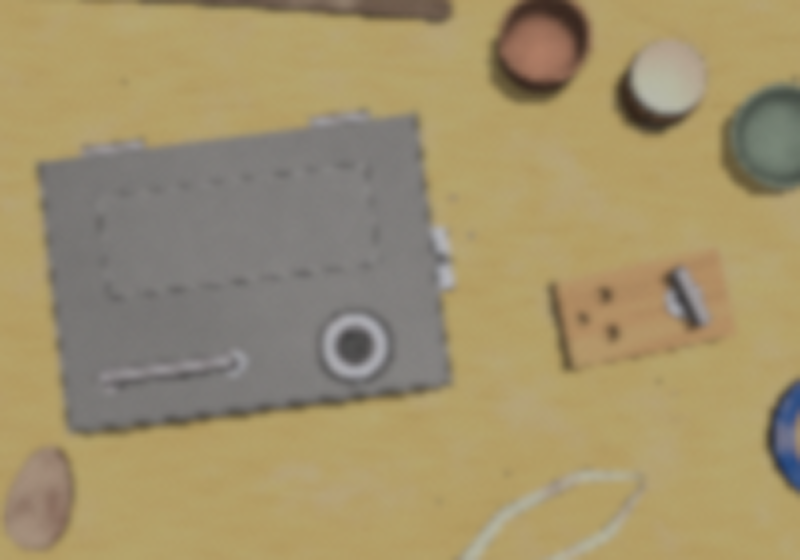

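View pics/scenecrop.png

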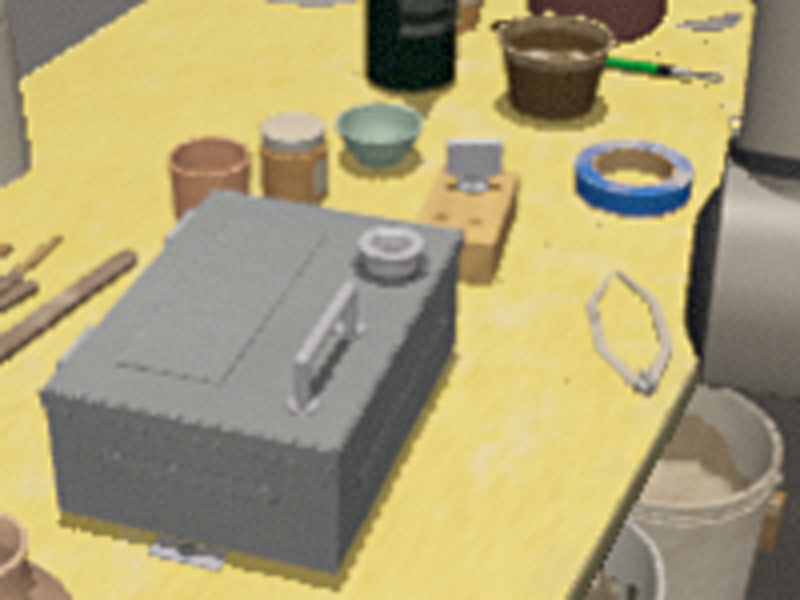

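```bash
cat >> h.py <<'E'
def cloud(cam,d):
    c=manip.camera_info(cam);K=np.array(c["camera_matrix"]);R=np.array(c["R"]);t=np.array(c["t"])
    h,w=d.shape;g=np.stack(np.meshgrid(np.arange(w),np.arange(h)),-1).reshape(-1,1,2).astype(float)
    u=cv2.undistortPoints(g,K,np.array(c["D"],float))[:,0]
    P=np.c_[u,np.ones(len(u))]*d.reshape(-1,1)
    P=(P-t)@R; P[d.reshape(-1)<=0]=np.nan
    return P.reshape(h,w,3)
E
python3 - <<'E'
from h import *
np.set_printoptions(precision=4,suppress=True)
def sel(P,lo,hi): 
    m=np.all((P>lo)&(P<hi),-1); return P[m]
def rect(Q): return cv2.minAreaRect((Q[:,:2]*1000).astype(np.float32))
for cam in("top","scene"):
    P=cloud(cam,np.load(cam+"_d.npy"))
    k=sel(P,[.47,-.36,.055],[.58,-.24,.1]);print(cam,"wing",len(k),k.mean(0),k.min(0),k.max(0),rect(k))
    s=sel(P,[.46,-.36,.043],[.6,-.24,.05]);print("shoulder",len(s),s.mean(0) if len(s) else 0)
    b=sel(P,[.4,-.36,.033],[.62,-.15,.046]);print("block",len(b),b.mean(0),np.median(b[:,2]),rect(b))
    c=sel(P,[.3,-.15,.095],[.75,.3,.111]);print("lid",len(c),np.median(c[:,2]),rect(c))
    r=sel(P,[.44,-.1,.119],[.53,0,.135]);print("ring",len(r),r.mean(0),rect(r), cv2.minEnclosingCircle((r[:,:2]*1000).astype(np.float32)))
    p=sel(P,[.42,0,.118],[.53,.2,.155]);print("bar",len(p),p.mean(0),p.max(0),rect(p))
    print("table",np.nanmedian(sel(P,[.3,-.3,-.02],[.4,-.1,.02])[:,2]))
im=cv2.imread("pics/top0.png").astype(float)
# bright ring circle
g=cv2.cvtColor(im.astype(np.uint8),cv2.COLOR_BGR2GRAY)
sub=g[195:220,225:255]
for row in sub: print(' '.join('%3d'%v for v in row))
for px in([238.7,206.2],): print(at_z("top",px,.126))
print("wing top",at_z("top",[322,194],.084))
for a in([177,215.3],[210,210.3]): print(at_z("top",a,.145))
E
```

```text
top wing 73 [ 0.5248 -0.3003  0.0769] [ 0.5035 -0.3155  0.056 ] [ 0.5457 -0.2885  0.0875] ((525.0095825195312, -301.3138122558594), (48.09573745727539, 11.793844223022461), 26.147981643676758)
shoulder 61 [ 0.5219 -0.2978  0.0448]
block 846 [ 0.5191 -0.2692  0.0394] 0.03948339185468539 ((519.7843017578125, -272.739013671875), (69.99840545654297, 131.778564453125), 11.577387809753418)
lid 6208 0.10601948528580875 ((572.9269409179688, 91.38105773925781), (280.2731018066406, 392.7869873046875), 7.112314701080322)
ring 142 [ 0.4868 -0.0494  0.125 ] ((485.9062805175781, -48.66246795654297), (43.452274322509766, 43.33955383300781), 0.0151979960501194) ((487.0296936035156, -49.56916046142578), 23.00792121887207)
bar 119 [0.47   0.082  0.1432] [0.4785 0.1312 0.15  ] ((470.0383605957031, 82.972900390625), (9.914422035217285, 97.11685943603516), 7.263463020324707)
table -0.0002086178833603578
scene wing 113 [ 0.5266 -0.2975  0.0704] [ 0.5046 -0.3116  0.0555] [ 0.5486 -0.2847  0.0839] ((526.6978759765625, -299.2568359375), (47.69180679321289, 14.173355102539062), 23.807373046875)
shoulder 15 [ 
[... 3103 characters left out ...]
4 125 125 127 126 123 120 115 108 106 103 102 105 111 112 107 107 112 119 123 124 125 125 126 126 127 124 120 119
124 125 124 125 127 126 125 125 123 120 117 113 107 106 111 115 117 119 121 121 118 116 115 115 118 120 120 114 106 102
125 124 125 124 125 124 123 123 124 124 122 119 114 110 109 112 116 120 118 111 104  99  97  98 103 108 115 110 102  97
123 123 122 121 119 114 113 114 116 118 118 116 109 100  95  97 104 110 109 103  97  93  91  93  97 106 117 121 121 120
113 115 115 113 107  99  94  96  99 103 106 107 104  96  91  94 104 114 117 116 115 115 115 115 117 124 135 144 147 148
[ 0.4865 -0.0522  0.126 ]
wing top [ 0.5243 -0.2998  0.084 ]
[0.4602 0.122  0.145 ]
[0.4742 0.0285 0.145 ]
```

The top view shows the lock collar at about (238, 206) px, the pull bar from (177, 215) to (210, 210), and the key wing at (322, 194). The scene view agrees with all three. The key is at about (0.525, -0.301) with its wing at 25°. The lock is at about (0.487, -0.050, 0.126) with the chest turned about 7°.

>>> drive_tool(
  increments=[
    [60,30,0,1],
    [120,65,0,2],
    [180,100,0,3],
    [240,135,0,4],
    [300,170,0,4],
    [339,190,0,4],
    [339,190,-40,4],
    [339,190,-80,4],
    [339,190,-80,4],
    [339,190,-80,4],
  ],
  gripper=0.6,
)

```text
t: 2.65
eef_pos: [0.5258, -0.3016, 0.1671]
tool_rot: [0.977, 0.214, 0.001, 0.001]
ft_force: [0.4, -0.4, 0.2]
opening: 0.0553
gripper_force: 0.0
```

>>> drive_tool(
  increments=[
    [0,0,-30,0],
    [0,0,-60,0],
    [0,0,-80,0],
    [0,0,-94,0],
    [0,0,-94,0],
    [0,0,-94,0],
  ],
  gripper=0.6,
)

```text
t: 3.4
eef_pos: [0.526, -0.3015, 0.0729]
tool_rot: [0.977, 0.215, 0.001, 0.001]
ft_force: [0.3, -0.5, 0.3]
opening: 0.0553
gripper_force: 0.0
```

>>> drive_tool(
  increments=[
    [0,0,0,0],
    [0,0,0,0],
    [0,0,0,0],
    [0,0,0,0],
    [0,0,0,0],
    [0,0,0,0],
  ],
  gripper=0,
)

```text
t: 4.15
eef_pos: [0.5258, -0.3016, 0.0718]
tool_rot: [0.977, 0.215, 0.0, 0.001]
ft_force: [1.2, -2.5, -1.0]
opening: 0.0091
gripper_force: 30.0
```

>>> drive_tool(
  increments=[
    [0,0,10,0],
    [0,0,30,0],
    [0,0,70,0],
    [0,0,120,0],
    [-8,50,145,0],
    [-16,100,145,0],
    [-24,150,145,0],
    [-32,200,145,0],
    [-39,240,145,0],
    [-39,251,135,0],
    [-39,251,135,0],
    [-39,251,135,0],
  ],
)

```text
t: 5.65
eef_pos: [0.4866, -0.0509, 0.2064]
tool_rot: [0.977, 0.214, -0.0, 0.0]
ft_force: [0.5, -0.7, -1.1]
opening: 0.0087
gripper_force: 30.0
```

```bash
python3 - <<'E'
from h import *
np.set_printoptions(precision=4,suppress=True)
o=[]
for cam in("scene","top"):
    im,d=manip.read_camera(cam)
    for th in("panel_key","lock_mouth"):
        print(cam,th,[(np.round(r["location"],1),round(r["confidence"],2)) for r in manip.mark_of(cam,th)[:2]])
    s=im[140:240,200:300] if cam=="scene" else im[160:260,190:290]
    o.append(cv2.resize(s,(400,400),interpolation=cv2.INTER_CUBIC))
    P=cloud(cam,d)
    r=P[np.all((P>[.44,-.1,.119])&(P<[.53,0,.130]),-1)];print("ring",len(r),r.mean(0))
    r=P[np.all((P>[.44,-.1,.133])&(P<[.53,0,.18]),-1)];print("key",len(r),r.mean(0))
cv2.imwrite("pics/over.png",np.hstack(o)); s=manip.state();print(s["eef_pos"],s["ft_force"],s["ft_torque"])
E
```

```text
scene panel_key [(array([270.1, 172.7]), 0.45)]
scene lock_mouth [(array([267.3, 189.3]), 0.68)]
ring 98 [ 0.488  -0.0477  0.1233]
key 89 [ 0.4856 -0.0435  0.1675]
top panel_key []
top lock_mouth []
ring 0 [nan nan nan]
key 0 [nan nan nan]
[ 0.4864 -0.0504  0.2066] [-0.4026  0.4096 -1.8044] [ 0.02   -0.0117  0.0418]<stdin>:11: RuntimeWarning: Mean of empty slice.
  ret = um.true_divide(
<stdin>:12: RuntimeWarning: Mean of empty slice.
```

View pics/over.png

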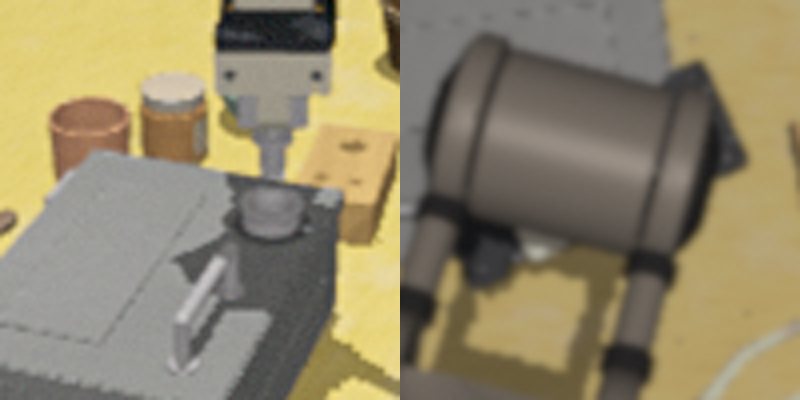

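Holding the key, the gripper is over the collar: key and collar are both near column 268 in the scene view. I'll descend in small steps.

>>> drive_tool(
  increments=[
    [0,0,-15,0],
    [0,0,-25,0],
    [0,0,-30,0],
    [0,0,-33,0],
    [0,0,-35,0],
    [0,0,-35,0],
  ],
)

```text
t: 6.7
eef_pos: [0.4865, -0.0499, 0.1717]
tool_rot: [0.977, 0.215, 0.0, 0.0]
ft_force: [-0.6, 0.6, -0.6]
opening: 0.0086
gripper_force: 30.0
```

>>> drive_tool(
  increments=[
    [0,0,-2,0],
    [0,0,-4,0],
    [0,0,-5,0],
    [0,0,-5,0],
  ],
)

```text
t: 7.2
eef_pos: [0.4865, -0.0499, 0.1665]
tool_rot: [0.977, 0.215, 0.0, 0.0]
ft_force: [0.7, -1.5, -2.4]
opening: 0.0085
gripper_force: 30.0
```

>>> drive_tool(
  increments=[
    [0,0,-1,0],
    [0,0,-2,0],
    [0,0,-2,0],
  ],
)

```text
t: 7.58
eef_pos: [0.4865, -0.0501, 0.1646]
tool_rot: [0.977, 0.215, 0.0, 0.0]
ft_force: [1.3, -1.8, -1.3]
opening: 0.0089
gripper_force: 30.0
```

>>> drive_tool(
  increments=[
    [0,0,-1,0],
    [0,0,-2,0],
    [0,0,-2,0],
  ],
)

```text
t: 7.95
eef_pos: [0.4865, -0.0501, 0.1625]
tool_rot: [0.977, 0.215, 0.0, 0.0]
ft_force: [1.4, -2.1, -1.1]
opening: 0.009
gripper_force: 30.0
```

>>> drive_tool(
  increments=[
    [0,0,-1,0],
    [0,0,-2,0],
    [0,0,-2,0],
  ],
)

```text
t: 8.32
eef_pos: [0.4865, -0.05, 0.1606]
tool_rot: [0.977, 0.215, 0.0, 0.0]
ft_force: [2.4, -3.8, 1.0]
opening: 0.009
gripper_force: 30.0
```

>>> drive_tool(
  increments=[
    [0.5,-1,0,0],
    [0.5,-1,0,0],
    [0.5,-1,-1,0],
    [0.5,-1,-1,0],
  ],
)

```text
t: 8.82
eef_pos: [0.4865, -0.0505, 0.1593]
tool_rot: [0.977, 0.215, -0.0, -0.0]
ft_force: [-0.1, -0.1, -1.8]
opening: 0.0088
gripper_force: 30.0
```

>>> drive_tool(
  increments=[
    [0,0,-1,0],
    [0,0,-1,0],
    [0,0,-1,0],
  ],
)

```text
t: 9.2
eef_pos: [0.4867, -0.0507, 0.1584]
tool_rot: [0.977, 0.215, -0.0, -0.0]
ft_force: [0.2, 0.4, -0.4]
opening: 0.009
gripper_force: 30.0
```

>>> drive_tool(
  increments=[
    [0,0,-1,0],
    [0,0,-1,0],
    [0,0,-1,0],
  ],
)

```text
t: 9.57
eef_pos: [0.4868, -0.0508, 0.1575]
tool_rot: [0.977, 0.215, -0.0, 0.0]
ft_force: [0.6, -0.5, -1.7]
opening: 0.0085
gripper_force: 30.0
```

>>> drive_tool(
  increments=[
    [0,0,-1,0],
    [0,0,-1,0],
    [0,0,-1,0],
  ],
)

```text
t: 9.95
eef_pos: [0.4869, -0.0509, 0.1571]
tool_rot: [0.977, 0.215, 0.0, 0.0]
ft_force: [-1.7, 0.2, 5.3]
opening: 0.0085
gripper_force: 30.0
```

>>> drive_tool(
  increments=[
    [0,0,0.5,-3],
    [0,0,0.5,-6],
    [0,0,0.5,-10],
    [0,0,0.5,-10],
  ],
)

```text
t: 10.45
eef_pos: [0.487, -0.0507, 0.1572]
tool_rot: [0.992, 0.129, 0.0, 0.0]
ft_force: [-1.7, 0.7, 2.7]
opening: 0.0091
gripper_force: 30.0
```

```bash
python3 - <<'E'
from h import *
im,d=manip.read_camera("scene");cv2.imwrite("pics/home.png",cv2.resize(im[140:230,210:320],None,fx=6,fy=6,interpolation=cv2.INTER_CUBIC))
s=manip.state();print(s["eef_pos"],s["ft_force"],s["ft_torque"])
E
```

```text
[ 0.4869897  -0.05075803  0.15719381] [-0.69437769  0.03150496  3.60991957] [0.22243794 0.13384959 0.13132052]
```

View pics/home.png

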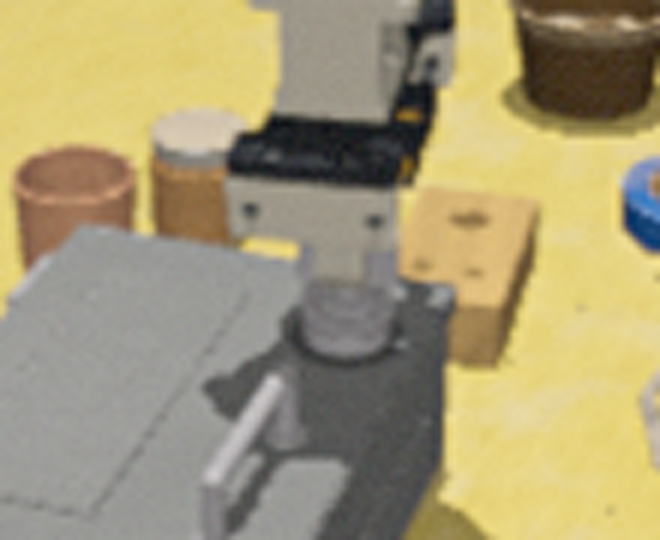

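The fingertips sit just above the collar and the torque matches plug friction, so the key is home. Now I'll turn it clockwise.

>>> drive_tool(
  increments=[
    [0,0,0.3,-5],
    [0,0,0.3,-10],
    [0,0,0.3,-15],
    [0,0,0.3,-20],
    [0,0,0.3,-25],
    [0,0,0.3,-30],
    [0,0,0.3,-35],
    [0,0,0.3,-40],
    [0,0,0.3,-40],
  ],
)

```text
t: 11.62
eef_pos: [0.487, -0.0507, 0.1572]
tool_rot: [0.976, -0.217, 0.0, -0.0]
ft_force: [1.0, 1.6, 0.4]
opening: 0.0088
gripper_force: 30.0
```

```bash
python3 -c "
from h import *
s=manip.state();print(s['eef_pos'],s['ft_force'],s['ft_torque'],s['joint_pos'])"
```

```text
[ 0.48696579 -0.05072771  0.15724851] [0.97987663 1.59782399 0.42405402] [ 0.29857936 -0.1402591   0.05464469] [-2.60594387e-01  3.72258639e-01  1.74802157e+00  2.12129274e-04
  1.02116804e+00  1.74835881e+00]
```

>>> drive_tool(
  increments=[
    [0,0,0,-5],
    [0,0,0,-10],
    [0,0,0,-15],
    [0,0,0,-20],
    [0,0,0,-25],
    [0,0,0,-30],
    [0,0,0,-35],
    [0,0,0,-35],
  ],
)

```text
t: 12.62
eef_pos: [0.487, -0.0507, 0.1573]
tool_rot: [0.866, -0.5, 0.0, -0.0]
ft_force: [0.8, 2.1, -0.8]
opening: 0.0089
gripper_force: 30.0
```

```bash
python3 -c "
from h import *
s=manip.state();print(s['eef_pos'],s['ft_force'],s['ft_torque'],s['tool_rot'])"
```

```text
[ 0.4870218  -0.05074266  0.15728523] [ 0.83411726  2.12541266 -0.80157803] [ 0.42702182 -0.16926389  0.09004399] [ 8.65808765e-01 -5.00375010e-01  1.04282249e-04 -1.43297702e-04]
```

>>> drive_tool(
  increments=[
    [0,0,0,-3],
    [0,0,0,-6],
    [0,0,0,-8],
    [0,0,0,-8],
  ],
)

```text
t: 13.12
eef_pos: [0.487, -0.0508, 0.1573]
tool_rot: [0.828, -0.56, 0.0, -0.0]
ft_force: [2.1, 2.0, -0.4]
opening: 0.0088
gripper_force: 30.0
```

```bash
python3 -c "
from h import *
s=manip.state();print(s['eef_pos'],s['ft_force'],s['ft_torque'],s['tool_rot'])"
```

```text
[ 0.48699608 -0.05076029  0.1572941 ] [ 2.05727942  2.04231524 -0.38141809] [ 0.52079896 -0.3668383   0.09811431] [ 8.28452393e-01 -5.60059474e-01  6.56243801e-05 -1.14473399e-04]
```

>>> drive_tool(
  increments=[
    [0,0,0,-1],
    [0,0,0,-2],
    [0,0,0,-2],
    [0,0,0,-2],
  ],
)

```text
t: 13.62
eef_pos: [0.4869, -0.0508, 0.1573]
tool_rot: [0.818, -0.575, 0.0, -0.0]
ft_force: [2.4, 3.0, -2.3]
opening: 0.009
gripper_force: 30.0
```

```bash
python3 -c "
from h import *
s=manip.state();print(s['eef_pos'],s['ft_force'],s['ft_torque'],s['tool_rot'])"
```

```text
[ 0.48693362 -0.05081762  0.15730291] [ 2.4175749   3.02693746 -2.26624947] [ 0.53861852 -0.5084349   0.10501238] [ 8.18134447e-01 -5.75026976e-01  2.88760111e-05 -4.57637226e-05]
```

>>> drive_tool(
  increments=[
    [0,0,0,-1],
    [0,0,0,-1],
    [0,0,0,-1],
  ],
)

```text
t: 14.0
eef_pos: [0.4869, -0.0508, 0.1573]
tool_rot: [0.813, -0.582, 0.0, -0.0]
ft_force: [1.9, 1.2, -3.1]
opening: 0.0092
gripper_force: 30.0
```

```bash
python3 -c "
from h import *
s=manip.state();print(s['eef_pos'],s['ft_force'],s['ft_torque'],s['tool_rot'])"
```

```text
[ 0.48690476 -0.05078959  0.15731569] [ 1.90832164  1.2054738  -3.12213589] [ 0.59953495 -0.67824515  0.11099639] [ 8.13048906e-01 -5.82195393e-01  1.04463634e-05 -3.52914769e-05]
```

>>> drive_tool(
  increments=[
    [0,0,0,-1],
    [0,0,0,-1],
    [0,0,0,-1],
  ],
)

```text
t: 14.38
eef_pos: [0.4869, -0.0508, 0.1573]
tool_rot: [0.808, -0.589, 0.0, -0.0]
ft_force: [3.7, 1.6, -3.0]
opening: 0.0091
gripper_force: 30.0
```

```bash
python3 -c "
from h import *
s=manip.state();print(s['eef_pos'],s['ft_force'],s['ft_torque'],s['tool_rot'])"
```

```text
[ 0.48690309 -0.05082288  0.15733079] [ 3.72836132  1.63292377 -3.01312137] [ 0.58372765 -0.71893348  0.06788248] [ 8.07927006e-01 -5.89282575e-01  9.84587686e-07 -1.67360044e-05]
```

>>> drive_tool(
  increments=[
    [0,0,0,-0.5],
    [0,0,0,-1],
    [0,0,0,-1],
  ],
)

```text
t: 14.75
eef_pos: [0.4869, -0.0509, 0.1574]
tool_rot: [0.803, -0.596, 0.0, -0.0]
ft_force: [3.1, 2.2, -2.2]
opening: 0.0088
gripper_force: 30.0
```

```bash
python3 - <<'E'
from h import *
s=manip.state();print(s['eef_pos'],s['ft_force'],s['ft_torque'],s['tool_rot'])
P=cloud("scene",np.load("scene_d.npy"));c=P[(P[...,2]>.098)&(P[...,2]<.11)&(P[...,0]>.35)&(P[...,1]>-.12)&(P[...,1]<.25)&(P[...,0]<.7)]
print(cv2.minAreaRect((c[:,:2]*1000).astype(np.float32)))
P=cloud("top",np.load("top_d.npy"));c=P[(P[...,2]>.1)&(P[...,2]<.112)&(P[...,0]>.35)&(P[...,1]>-.12)&(P[...,1]<.25)&(P[...,0]<.7)]
print(cv2.minAreaRect((c[:,:2]*1000).astype(np.float32)))
b=P[np.all((P>[.42,0,.13])&(P<[.53,.2,.155]),-1)];print(cv2.fitLine((b[:,:2]*1000).astype(np.float32),cv2.DIST_HUBER,0,.01,.01).ravel())
E
```

```text
[ 0.48691658 -0.05085452  0.15735753] [ 3.08757497  2.20966283 -2.16197581] [ 0.60066089 -0.80005     0.10502971] [ 8.02684749e-01 -5.96403547e-01  5.23747082e-05 -1.95282863e-05]
((545.6624145507812, 33.5870361328125), (208.3312225341797, 290.51837158203125), 7.363143444061279)
((545.3048095703125, 32.44398498535156), (210.19021606445312, 282.77374267578125), 7.191944122314453)
[ 1.2324693e-01 -9.9237603e-01  4.6989142e+02  8.2311203e+01]
```

>>> drive_tool(
  increments=[
    [0,0,0,-0.7],
    [0,0,0,-0.7],
    [0,0,0,-0.7],
  ],
)

```text
t: 15.12
eef_pos: [0.4869, -0.0508, 0.1574]
tool_rot: [0.799, -0.601, 0.0, -0.0]
ft_force: [4.7, 2.8, -3.6]
opening: 0.0087
gripper_force: 30.0
```

```bash
python3 - <<'E'
from h import *
s=manip.state();print(s['eef_pos'],s['ft_force'],s['ft_torque'],s['tool_rot'],s["tau"])
E
```

```text
[ 0.486893   -0.05082933  0.15735833] [ 4.74804451  2.79818996 -3.59784976] [ 0.61539974 -0.82432302  0.11111242] [ 7.99089358e-01 -6.01212273e-01  1.76547893e-05 -1.39517214e-05] [ -1.43659651 -42.69851446 -20.31431079  -0.97244594   1.02521047
   0.12444779]
```

>>> drive_tool(
  increments=[
    [0,0,0,0],
    [0,0,0,0],
    [0,0,0,0],
    [0,0,20,0],
    [0,0,60,0],
    [0,0,100,0],
    [-5,40,110,0],
    [-10,80,110,-4],
    [-17,134,110,-9],
    [-17,134,110,-9],
    [-17,134,110,-9],
  ],
  gripper=0.4,
)

```text
t: 16.5
eef_pos: [0.4698, 0.0829, 0.2674]
tool_rot: [0.75, -0.662, 0.0, 0.0]
ft_force: [-0.3, -0.5, 1.0]
opening: 0.0365
gripper_force: 0.0
```

```bash
python3 - <<'E'
from h import *
np.set_printoptions(precision=4,suppress=True)
im,d=manip.read_camera("scene");im2,d2=manip.read_camera("top")
cv2.imwrite("pics/rel.png",np.hstack([cv2.resize(im[160:240,210:290],(400,400),interpolation=cv2.INTER_CUBIC),cv2.resize(im2[170:250,180:260],(400,400),interpolation=cv2.INTER_CUBIC)]))
P=cloud("scene",d);k=P[np.all((P>[.44,-.1,.138])&(P<[.53,0,.19]),-1)]
print(len(k),k.mean(0),k.max(0),cv2.minAreaRect((k[:,:2]*1000).astype(np.float32)))
s=manip.state();print(s['eef_pos'],s['ft_force'],s['ft_torque'],s['tool_rot'])
E
```

```text
69 [ 0.4841 -0.039   0.158 ] [ 0.4956 -0.0228  0.1697] ((487.36651611328125, -45.78418731689453), (9.484458923339844, 47.36702346801758), 19.04482650756836)
[0.47   0.0821 0.2673] [ 1.0302 -0.5345 -1.2326] [ 0.1162 -0.0237  0.0465] [ 0.7492 -0.6623  0.      0.0003]
```

View pics/rel.png

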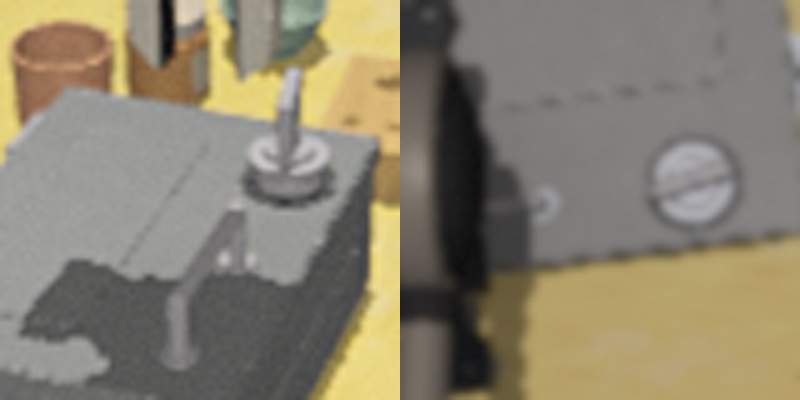

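The key is home (wing top at z = 0.170) and was turned to about -71°. The tool now hangs over the pull bar, so I'll descend and grip it.

>>> drive_tool(
  increments=[
    [0,0,-40,0],
    [0,0,-80,0],
    [0,0,-105,0],
    [0,0,-120,0],
    [0,0,-120,0],
    [0,0,-120,0],
  ],
)

```text
t: 17.35
eef_pos: [0.4704, 0.0825, 0.1479]
tool_rot: [0.749, -0.662, 0.0, -0.0]
ft_force: [-0.7, -0.1, -0.6]
opening: 0.037
gripper_force: 0.0
```

>>> drive_tool(
  increments=[
    [0,0,0,0],
    [0,0,0,0],
    [0,0,0,0],
    [0,0,0,0],
    [0,0,0,0],
  ],
  gripper=0,
)

```text
t: 17.98
eef_pos: [0.47, 0.0832, 0.1476]
tool_rot: [0.75, -0.662, 0.0, -0.0]
ft_force: [0.4, -0.5, 3.7]
opening: 0.0091
gripper_force: 30.0
```

>>> drive_tool(
  increments=[
    [0.7,0.1,3,0],
    [1.5,0.2,6,0],
    [2.3,0.3,8.7,0],
    [2.3,0.3,8.7,0],
  ],
)

```text
t: 18.48
eef_pos: [0.4721, 0.0835, 0.1559]
tool_rot: [0.749, -0.662, -0.0, 0.0]
ft_force: [4.6, 0.2, -12.6]
opening: 0.0088
gripper_force: 30.0
```

```bash
python3 -c "
import numpy as np
for t in range(3,65,3):
    a=np.deg2rad(13.55+t);d=166-170.8*np.cos(a);print(t,np.round([d*.992-2.3,d*.125-.3,170.8*np.sin(a)-40-8.7],1).tolist())"
```

```text
3 [-0.0, -0.0, -0.0]
6 [2.7, 0.3, 8.5]
9 [5.9, 0.7, 16.8]
12 [9.5, 1.2, 25.0]
15 [13.5, 1.7, 32.9]
18 [18.0, 2.3, 40.7]
21 [22.8, 2.9, 48.2]
24 [28.0, 3.5, 55.4]
27 [33.6, 4.2, 62.3]
30 [39.6, 5.0, 69.0]
33 [45.8, 5.8, 75.3]
36 [52.4, 6.6, 81.3]
39 [59.3, 7.5, 86.9]
42 [66.5, 8.4, 92.1]
45 [74.0, 9.3, 97.0]
48 [81.7, 10.3, 101.5]
51 [89.6, 11.3, 105.5]
54 [97.7, 12.3, 109.2]
57 [106.0, 13.3, 112.4]
60 [114.4, 14.4, 115.1]
63 [123.0, 15.5, 117.4]
```

>>> drive_tool(
  increments=[
    [2.7,0.3,8.5,0],
    [5.9,0.7,16.8,0],
    [9.5,1.2,25,0],
    [13.5,1.7,32.9,0],
    [18,2.3,40.7,0],
    [22.8,2.9,48.2,0],
    [28,3.5,55.4,0],
    [33.6,4.2,62.3,0],
    [39.6,5,69,0],
    [45.8,5.8,75.3,0],
    [45.8,5.8,75.3,0],
  ],
)

```text
t: 19.85
eef_pos: [0.5169, 0.0892, 0.2327]
tool_rot: [0.75, -0.662, -0.001, 0.001]
ft_force: [-8.0, -1.9, -0.3]
opening: 0.0088
gripper_force: 30.0
```

>>> drive_tool(
  increments=[
    [6.6,0.8,6,0],
    [13.5,1.7,11.6,0],
    [20.7,2.6,16.8,0],
    [28.2,3.5,21.7,0],
    [35.9,4.5,26.2,0],
    [43.8,5.5,30.2,0],
    [51.9,6.5,33.9,0],
    [60.2,7.5,37.1,0],
    [68.6,8.6,39.8,0],
    [68.6,8.6,39.8,0],
    [68.6,8.6,39.8,0],
  ],
)

```text
t: 21.22
eef_pos: [0.5865, 0.098, 0.2757]
tool_rot: [0.75, -0.662, 0.001, -0.001]
ft_force: [-9.2, -1.2, 10.1]
opening: 0.0092
gripper_force: 30.0
```

```bash
python3 - <<'E'
from h import *
im,d=manip.read_camera("scene")
cv2.imwrite("pics/open.png",cv2.resize(im[80:290,150:350],None,fx=2.8,fy=2.8,interpolation=cv2.INTER_CUBIC))
E
```

```text
(no output)
```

View pics/open.png

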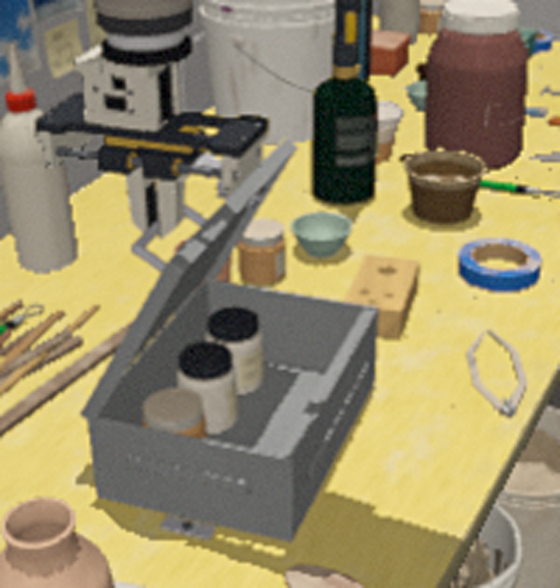

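The lid stands open at about 60°. I'll release the bar a little way and retreat straight up.

>>> drive_tool(
  increments=[
    [0,0,0,0],
    [0,0,0,0],
    [0,0,0,0],
    [0,0,10,0],
    [0,0,30,0],
    [0,0,60,0],
    [0,0,100,0],
    [0,0,110,0],
    [0,0,110,0],
  ],
  gripper=0.2,
)

```text
t: 22.4
eef_pos: [0.5867, 0.0979, 0.3814]
tool_rot: [0.749, -0.662, 0.0, -0.0]
ft_force: [0.9, 0.3, -1.0]
opening: 0.0185
gripper_force: 0.0
```

```bash
python3 - <<'E'
from h import *
im,d=manip.read_camera("scene");im2,d2=manip.read_camera("top")
P=cloud("scene",d)
a=cv2.resize(im[80:290,150:350],(400,420));b=cv2.resize(im2[110:260,150:300],(400,420))
cv2.imwrite("pics/fin.png",np.hstack([a,b]))
print(manip.mark_of("scene","lid_pull")[:1],manip.mark_of("top","lock_mouth")[:1],manip.mark_of("top","panel_key")[:1]);s=manip.state();print(s["eef_pos"],s["ft_force"],s["opening"])
c=P[np.all((P>[.42,-.12,.12])&(P<[.72,.25,.30]),-1)]
x=(c[:,:2]-[.645,.045])@np.array([.992,.125]);print(np.percentile(c[:,2],[1,50,99]))
for z in(.14,.17,.2,.23):
    m=abs(c[:,2]-z)<.006;print(z,m.sum(),np.percentile(x[m],[5,25,50,75,95]).round(3))
E
```

```text
[{'location': [206.7, 159.2], 'confidence': 0.69}] [{'location': [230.6, 169.1], 'confidence': 0.83}] [{'location': [229.9, 162.2], 'confidence': 0.88}]
[0.586277   0.09784366 0.37978203] [ 0.14027205  0.41923117 -1.43975024] 0.01845718141900606
[0.12243957 0.2545839  0.27738438]
0.14 62 [-0.037 -0.031 -0.028 -0.025 -0.023]
0.17 68 [-0.054 -0.048 -0.045 -0.043 -0.039]
0.2 64 [-0.072 -0.066 -0.063 -0.06  -0.056]
0.23 46 [-0.089 -0.086 -0.082 -0.078 -0.073]
```

View pics/fin.png

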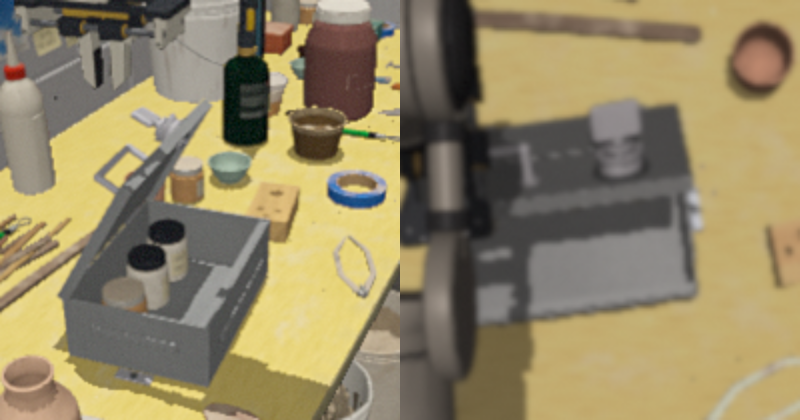

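```bash
python3 - <<'E'
from h import *
ux=np.array([.992,.125]);hx=np.array([.470,.083])@ux+.166
th=np.deg2rad(59.5)
for cam in("top","scene"):
    im,d=manip.read_camera(cam);P=cloud(cam,d).reshape(-1,3)
    lat=P[:,:2]@np.array([-.125,.992]);X=P[:,:2]@ux-hx;Z=P[:,2]-.106
    lk=np.array([.487,-.0505])@np.array([-.125,.992])
    al=-X*np.cos(th)+Z*np.sin(th); n=X*np.sin(th)+Z*np.cos(th)
    m=(abs(lat-lk)<.035)&(al>.08)&(al<.2)&(n>-.02)&(n<.12)&(P[:,2]>.12)
    print(cam,m.sum(),np.histogram(n[m],bins=np.arange(-.02,.1,.006)))
    q=m&(n>.03);print(lat[q].mean()-lk,al[q].mean(),n[q].max())
E
```

```text
top 839 (array([  0,  31,  64, 116, 207,  33,  36,  67,  39,  26,  38,  47,  46,
        41,  47,   1,   0,   0,   0]), array([-0.02 , -0.014, -0.008, -0.002,  0.004,  0.01 ,  0.016,  0.022,
        0.028,  0.034,  0.04 ,  0.046,  0.052,  0.058,  0.064,  0.07 ,
        0.076,  0.082,  0.088,  0.094]))
0.000362499767342761 0.16046664443049016 0.0701894229657674
scene 330 (array([ 0, 28, 40, 50, 16, 30, 38, 21, 11, 19, 17, 17, 16, 18,  9,  0,  0,
        0,  0]), array([-0.02 , -0.014, -0.008, -0.002,  0.004,  0.01 ,  0.016,  0.022,
        0.028,  0.034,  0.04 ,  0.046,  0.052,  0.058,  0.064,  0.07 ,
        0.076,  0.082,  0.088,  0.094]))
0.008435599718265893 0.16098544887196276 0.06813508412992408
```

```bash
python3 -c "
from station import manip
print(manip.hand_in())"
```

```text
the job is handed in; nothing more can be done
None
```

I handed the job in at about 23 s. The key is home in the lock and turned about 1.4 rad clockwise, though I felt no firm stop, and the lid stands open by itself at about 59 degrees. The other things were left where they were, and no verdict came back.

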